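Fit the winged key on the pepper mill's square drive

ROBOT

A 6-joint arm with a two-finger parallel gripper is mounted at the origin on the work surface. World frame = base frame: x ahead of the robot, y to its left, z up, the work surface at z = 0. Lengths are in m, angles in degrees, forces in N, time in s.
With the tool pointing down it reaches from about 0.25 to 0.725 m from the base axis. Payload 9.7 kg.
Tool frame: the origin (TCP) lies at the centre of the arm's flange, where the gripper is bolted on; the fingertips stand 173 mm ahead of it and the grasp point (between the pads) lies bot.grip_depth ahead of it (bot.grip_depth is the distance from the TCP to the grasp point, in m); z points along the fingers, y is the direction in which the jaws open and shut (so a half turn about z gives the same grasp; the last joint's range is limited). The gripper opens to 85 mm and grips with 20 to 120 N. Pads are 22 mm wide; open, the fingers measure 114 mm over their backs; the gripper's body (76 mm by 85 mm) begins 54 mm behind the grasp point. The pads swing forward as they close: fully open they stand 13 mm farther back than shut.
Start: joints at [75.172, 4.979, 10.078, 95.1, 0, 90], TCP at [0.141, 0.532, 0.405] pointing down, gripper open.
Joint ranges: [-179.16, 179.16], [-48.56, 103.87], [-65.8, 70.77], [-126.05, 130.52], [-82.76, 87.17], [-180, 180]. Speed limits (degrees/s): [127.2, 127.2, 147.25, 180, 180, 180].

INTERFACE

Orientations are given as [roll, pitch, yaw] about the fixed x, y, z axes, in that order (R = Rz(yaw) Ry(pitch) Rx(roll)).
In Python, from workcell import status, viewer, bot gives the robot as it stands. The module is installed in compiled form; this text tells all that it offers.
- The arm moves only by the tool move_arm, never from a script. Its argument "commands" is a list of rows, each an object with "claw": the gripper's target within -1 to 1 (fully open at 1, half-way at 0, shut at -1); "travel": the shift along the tool's x, y, z in cm, a list of three; "turn": the turn about the tool's z in degrees. A call has 1 to 5 rows; each row shifts and turns the commanded pose from where the row before left it, along the tool's axes as they then stand; what a row does not reach is not made up. A row lasts 1/12 s, in which the tool goes at most 41.7 mm and 7.16 degrees, less where a joint would pass 70% of its speed; a pose out of reach is approached as far as the arm can. A call is refused whole if a number of a shift passes 4.17 or a number of a turn 7.16, either way. A call with a gripper value outside its range is refused whole. The fingers move at their own pace and stop on an object; "squeeze" is the grip in N (left out, the last holds). Time passes only in rows, so rows that do not move let the fingers close. It gives the time, the measured TCP pose, the force and the opening at its end, in the units of the state.
- status.get_obs(): the state, without advancing time (a new reading comes with each control period).
- viewer.camera(name): name is "scene" or "top" or "wrist"; returns the picture (400x640x3 uint8, blue, green, red); there is no depth.
- viewer.camera_params(name): a dict with "camera_matrix" (3x3 intrinsics, pixels), "D" ([k1, k2, p1, p2, k3] as OpenCV has them; the pictures are not rectified), "xyz" and "rotation" of the camera in the world. Camera axes: x right, y up, looking along -z (the intrinsics and any distortion apply to the point x, -y, -z); pixel columns grow to the right and rows downward; lengths in m; the calibration is good to about 2 mm. A picture is of the moment at which its call begins: read the wrist's pose just before it. camera_params takes no time and is no camera call; for the wrist camera it gives the pose at the moment of the call.
- bot.job_done(): hands the job in, once; it reports no verdict.
The state is a dict: "time": time; "q": joint angles; "qd": joint speeds; "joint_efforts": joint torques, N m; "ee_pos": TCP position; "tcp_rot": TCP orientation; "wrist_force": force on the tool from outside, world axes, zero at the start; "torque": the same for the moment, N m; "opening": finger opening in m.
Only numpy, scipy, OpenCV 4.12 (cv2) and the standard library are available. Lean on these libraries where they do the work, as an engineer would, in place of code of your own. Each camera call takes 0.05 s, during which the arm holds its last target.

TASK

Pick up the winged key and fit its square socket over the square drive on top of the chrome pepper mill, feeling for the angle at which the square drops in, then push it down until the drive's spring ball clicks and the key sits fully home on the mill's flange, and let go. Press gently, by feel: about 20 N is plenty, and ramming it harms the mill. Leave the grinder, the shaker cap and the tamping rod where they stand.

Things in the scene. Friction and masses are not known exactly. Their poses are not given: they have to be found in the camera images.
- key_grip (a point): Grip point of the loose aluminium winged key (0.2 kg), standing upright, socket down: a square hub 38 x 38 mm, 33 mm tall, and on it a flat wing 54 mm long (along x), 18 mm thick (along y), 44 mm tall. On the key's axis (z, up), 57 mm above the foot, 20 mm below the wing's top. Pinch the wing across its 18 mm here, fingertips above the hub.
- key_foot (a point): Centre of the key's foot, 57 mm below key_grip; same axes; lies at mill_seat when home. Mouth of the hub's square bore: 20 mm wide, 29 mm deep, sides parallel to the key's x and y, lead-in chamfer 1.5 mm wide and 2.6 mm tall, inner groove all round 8 to 19.5 mm above the foot that takes the spring ball. All four quarter turns fit alike.
- mill: Chrome pepper mill bolted to the counter on a 130 mm square base plate; round body 54 mm across, on top a round flange 62 mm across. Origin: centre of its underside. Its x points to a small lug on the flange's rim; z up. All contact forces of the key on mill, drive and ball, side forces included, must never sum to over 75 N; a push below about 25 N, made slowly, keeps within that.
- mill_seat (a point): Centre of the flange's flat top, 110 mm above the counter, axes as the mill's; the key's foot rests here when home. The flange is spring-backed: it gives 1 mm per 10 N, 3 mm at most. Coaxial on it stands the dark steel square drive, 18 mm wide, 24 mm tall. On the drive's side, 12 mm above this point, a sprung ball 8 mm across stands out 3 mm.
- drive_top (a point): Centre of the drive's top, 24 mm above mill_seat; axes are the mill's, NOT the drive's. The drive's sides stand turned from them by an unknown 0.1 to 1.47 rad (anticlockwise from above): look or feel for it. The drive is oiled and stiff to turn (0.8 N m). Its top 2 mm is only 15 mm wide. A key more than about 0.12 rad off stops with its foot 18 to 24 mm above the flange.
- ball_level (a point): Point on the drive's axis at the height of the ball's centre, 12 mm above mill_seat. The aligned key meets the ball with its foot about 14 mm above the flange. Pushing past takes 5 to 15 N; the ball snaps into the groove, pulling the key down, once the foot is about 5 mm above the flange; then the push meets the flange, to be stopped at about 20 N.
- grinder_mid (a point): Centre of the loose smoked glass grinder with a steel head, 52 mm across, 100 mm tall, standing upright: a bystander.
- shaker_cap_mid (a point): Centre of the loose dark brown bakelite shaker cap, 44 mm across, 26 mm tall: a bystander.
- tamper_mid (a point): Centre of the loose short steel tamping rod, 90 mm tall, standing on its foot 40 mm across: a bystander.

How it is judged (in metres and radians):
On the way, in this order (a step that is already met when the one before it is completed fails the run):
1. the key is lifted clear of the counter (height (world z) of key_foot above 0.05 m), for 0.1 s.
2. the key's square has dropped over the drive (z of key_foot in the frame of mill_seat below 0.016 m and horizontal distance between key_foot and mill_seat below 0.005 m), for 0.05 s.
At the end, for the whole second after the job is handed in: The key is clicked home on the drive: its foot within 2 mm of the mill's flange in height and within 3 mm of its centre sideways, upright within 0.06 rad, and released (z of key_foot in the frame of mill_seat between -0.002 and 0.002 m and horizontal distance between key_foot and mill_seat below 0.003 m and angle between key_foot's own z axis and vertical below 0.06 rad); the robot touches nothing.
It fails at once if the key is rammed or forced: its contact forces on the mill sum to more than 75 N (contact force between key and mill above 75 N).
It fails at once if a bystander (grinder, shaker cap, tamping rod) is moved by more than 20 mm or knocked over (distance of any of grinder_mid, shaker_cap_mid, tamper_mid from where it was at the start of the episode above 0.02 m).
It also fails if it takes over 56 s, if anything falls off the work surface, if the arm or the gripper's body presses on something with over 40 N, if the wrist force passes 120 N, or if a joint passes its speed limit or range.

## Working session

There is one attempt and no reset: what is moved stays moved. The work goes in short steps, Python scripts to look and compute and a tool call to move; the robot and the scene stay as the last step left them, time stands still between calls to the robot, and variables do not carry over. Pictures are saved under pics/ and viewed, and the job is handed in when it is done.

Besides the shell and the picture viewer there is one more tool, called after "Call:" by a JSON object that holds its "fn" and its "kwargs", one argument or row to a line. move_arm: Moves the arm, as the interface text tells. Its arguments: {"type":"object","properties":{"commands":{"type":"array"},"squeeze":{"type":"number"}},"required":["commands"]}

```bash
mkdir -p pics; cat > h.py <<'E'
import numpy as np, cv2
from scipy.spatial.transform import Rotation as R
from workcell import status, viewer, bot
def rot(p):
    r=np.array(p['rotation'],float)
    return r if r.shape==(3,3) else (R.from_quat(r).as_matrix() if r.size==4 else R.from_euler('xyz',r,degrees=True).as_matrix())
def proj(p,P):
    P=np.atleast_2d(P); c=(P-np.array(p['xyz']))@rot(p); c=c*[1,-1,-1]
    return cv2.projectPoints(c,np.zeros(3),np.zeros(3),np.array(p['camera_matrix'],float),np.array(p['D'],float))[0][:,0]
def ray(p,uv,z):
    n=cv2.undistortPoints(np.array(uv,float).reshape(-1,1,2),np.array(p['camera_matrix'],float),np.array(p['D'],float))[:,0]
    d=np.c_[n[:,0],-n[:,1],-np.ones(len(n))]@rot(p).T; o=np.array(p['xyz'])
    return o+d*((z-o[2])/d[:,2])[:,None]
E
python3 - <<'E'
from h import *
print(status.get_obs(), bot.grip_depth)
for n in ['scene','top','wrist']:
    print(n,viewer.camera_params(n)); cv2.imwrite(f'pics/{n}0.png',viewer.camera(n))
E
```

```text
{'time': 0.0, 'q': array([ 7.51718614e+01,  5.01040762e+00,  1.00342155e+01,  9.50996708e+01,
       -1.58052398e-03,  9.00000774e+01]), 'qd': array([ 0.08842591,  0.02682546, -0.07743692,  0.08897546, -0.01697881,
       -0.05189932]), 'joint_efforts': array([-4.68901038e-03, -5.20394468e+01,  4.64800429e+01,  1.61675632e-02,
       -8.53669280e-05, -1.21850204e-05]), 'ee_pos': array([0.14075852, 0.53168014, 0.40398743]), 'tcp_rot': array([-1.79924137e+02,  1.58062514e-03,  1.65171786e+02]), 'wrist_force': array([-0.03940231,  1.24755615,  0.00295962]), 'torque': array([0.00423787, 0.04186701, 0.00710023]), 'opening': 0.08540174998853775} 0.1547
scene {'camera_matrix': array([[433.90757508,   0.        , 317.98672006],
       [  0.        , 433.90757508, 201.41474772],
       [  0.        ,   0.        ,   1.        ]]), 'D': array([-0.06264402,  0.        ,  0.        ,  0.        ,  0.        ]), 'xyz': array([ 0.89508397, -0.39531571,  0.7124724 ]), 'rotation': array([43.23541718, -0.4943082 , 39.27905119])}
top {'camera_matrix': array([[367.14804918,   0.        , 322.58563737],
       [  0.        , 367.14804918, 197.56193943],
       [  0.        ,   0.        ,   1.        ]]), 'D': array([-0.05347329,  0.        ,  0.        ,  0.        ,  0.        ]), 'xyz': array([0.49567107, 0.04847075, 0.8301824 ]), 'rotation': array([  2.18358089,  -0.26611429, -89.74126347])}
wrist {'camera_matrix': array([[313.87330091,   0.        , 317.28707624],
       [  0.        , 313.87330091, 196.70870671],
       [  0.        ,   0.        ,   1.        ]]), 'D': array([-0.01666902,  0.        ,  0.        ,  0.        ,  0.        ]), 'xyz': array([0.07276878, 0.54792074, 0.37457064]), 'rotation': array([-1.59595328e+01,  1.93414949e-02,  7.52397834e+01])}
```

View pics/top0.png

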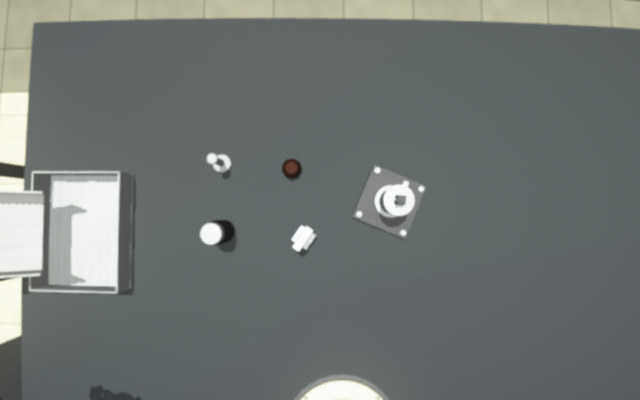

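View pics/scene0.png

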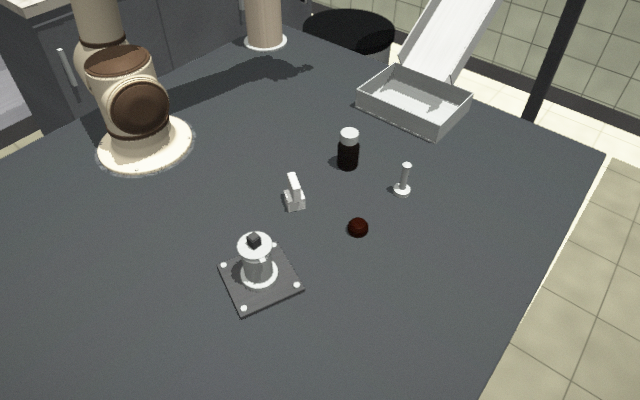

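View pics/wrist0.png

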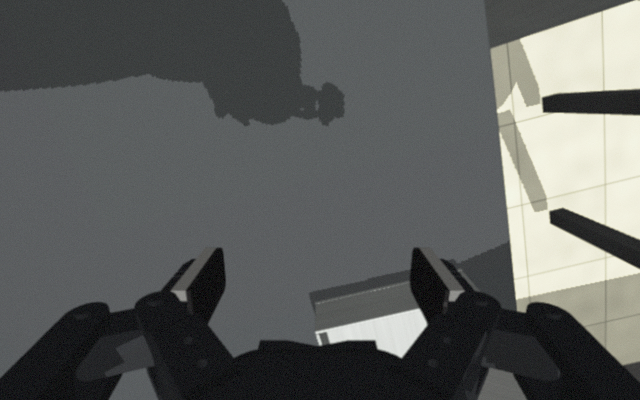

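The top view shows the key at about (303,238), the mill at (398,200), the grinder at (212,233), the cap at (291,168) and the tamper at (219,161). I'll enlarge these next.

```bash
python3 - <<'E'
from h import *
t=cv2.imread('pics/top0.png'); s=cv2.imread('pics/scene0.png')
def crop(im,x,y,w,h,k): return cv2.resize(im[y:y+h,x:x+w],None,fx=k,fy=k,interpolation=cv2.INTER_CUBIC)
a=crop(t,280,215,50,50,8); b=crop(t,370,175,50,50,8)
c=np.hstack([a,b]); 
for i in range(0,800,80): cv2.line(c,(i,0),(i,6),(0,255,255),1)
for j in range(0,400,80): cv2.line(c,(0,j),(6,j),(0,255,255),1)
cv2.imwrite('pics/tc.png',c)
a=crop(s,270,165,50,50,8); b=crop(s,230,225,50,50,8)
cv2.imwrite('pics/sc.png',np.hstack([a,b]))
E
```

```text
(no output)
```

View pics/tc.png

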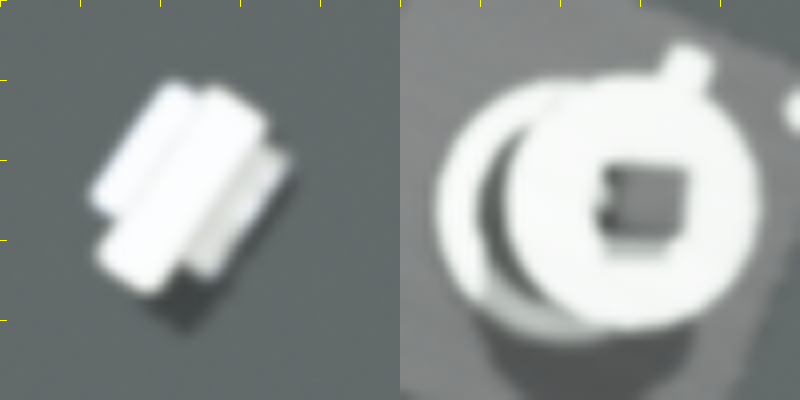

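View pics/sc.png

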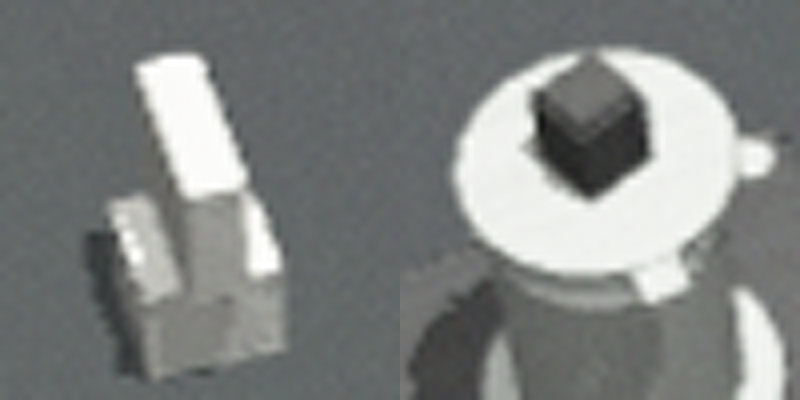

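```bash
python3 - <<'E'
from h import *
p=viewer.camera_params('top'); 
def tc(l,ox,oy,sub=0): return [((x-sub)/8+ox-.44,y/8+oy-.44) for x,y in l]
c=ray(p,tc([(213,85),(268,122),(150,297),(95,257)],280,215),.077); print(c.round(4),c.mean(0))
d=(c[0]+c[1]-c[2]-c[3]);print('wing yaw',np.degrees(np.arctan2(d[1],d[0])),np.linalg.norm(d)/2,np.linalg.norm(c[0]+c[3]-c[1]-c[2])/2)
print('flange',ray(p,tc([(633,202)],370,175,400),.110)); print('drive',ray(p,tc([(607,165),(690,165),(687,238),(605,236)],370,175,400),.132))
ps=viewer.camera_params('scene')
print('flange scene',ray(ps,[(( 598-400)/8+230-.44,163/8+225-.44)],.110))
dd=ray(ps,tc([(590,52),(650,98),(590,135),(533,95)],230,225,400),.132);print('drive scene',dd,dd.mean(0))
k=ray(ps,tc([(137,65),(203,55),(245,188),(187,198)],270,165),.077);print('key scene',k,k.mean(0))
for q in [(212,233),(291,168),(213,159)]: print(ray(p,[q],.08))
E
```

```text
[[0.4676 0.0784 0.077 ]
 [0.4583 0.0643 0.077 ]
 [0.4135 0.0942 0.077 ]
 [0.4236 0.1083 0.077 ]] [0.44074907 0.08631923 0.077     ]
wing yaw -33.95931354291702 0.053545743815053094 0.017164380332461183
flange [[ 0.51941972 -0.10460907  0.11      ]]
drive [[ 0.52750114 -0.09372345  0.132     ]
 [ 0.52759825 -0.11365701  0.132     ]
 [ 0.51015799 -0.11286652  0.132     ]
 [ 0.51055252 -0.09319416  0.132     ]]
flange scene [[ 0.52105135 -0.10500716  0.11      ]]
drive scene [[ 0.51205727 -0.09535463  0.132     ]
 [ 0.5308919  -0.09614353  0.132     ]
 [ 0.52814071 -0.11141166  0.132     ]
 [ 0.51111616 -0.11154838  0.132     ]] [ 0.52055151 -0.10361455  0.132     ]
key scene [[0.41595343 0.09319729 0.077     ]
 [0.42693985 0.10745916 0.077     ]
 [0.46869905 0.07647985 0.077     ]
 [0.4595875  0.06415661 0.077     ]] [0.44279496 0.08532323 0.077     ]
[[0.45069053 0.27098499 0.08      ]]
[[0.58468456 0.11019654 0.08      ]]
[[0.60277628 0.27136677 0.08      ]]
```

Call:
{"fn": "move_arm", "kwargs": {
  "commands": [
    {"claw":1,"travel":[-2.7,-2.36,0.5],"turn":0},
    {"claw":1,"travel":[-2.7,-2.36,0.5],"turn":0},
    {"claw":1,"travel":[-2.7,-2.36,0.5],"turn":0},
    {"claw":1,"travel":[-2.7,-2.36,0.5],"turn":0},
    {"claw":1,"travel":[-2.7,-2.36,0.5],"turn":0}
  ],
  "squeeze": 60
}}

```text
time: 0.57
ee_pos: [0.2415, 0.3816, 0.3792]
tcp_rot: [-180.0, -0.0, 165.2]
wrist_force: [0.1, 1.0, 0.5]
opening: 0.0859
```

Call:
{"fn": "move_arm", "kwargs": {
  "commands": [
    {"claw":1,"travel":[-2.7,-2.36,0.5],"turn":0},
    {"claw":1,"travel":[-2.7,-2.36,0.5],"turn":0},
    {"claw":1,"travel":[-2.7,-2.36,0.5],"turn":0},
    {"claw":1,"travel":[-2.7,-2.36,0.5],"turn":0},
    {"claw":1,"travel":[-2.7,-2.36,0.5],"turn":0}
  ]
}}

```text
time: 0.98
ee_pos: [0.3418, 0.2328, 0.3544]
tcp_rot: [180.0, 0.0, 165.2]
wrist_force: [1.0, 1.1, 0.7]
opening: 0.0855
```

Call:
{"fn": "move_arm", "kwargs": {
  "commands": [
    {"claw":1,"travel":[-2.7,-2.36,0.5],"turn":0},
    {"claw":1,"travel":[-2.7,-2.36,0.5],"turn":0},
    {"claw":1,"travel":[-2.7,-2.36,0.5],"turn":0},
    {"claw":1,"travel":[-2.7,-2.36,0.5],"turn":0},
    {"claw":1,"travel":[-2.7,-2.36,0.5],"turn":0}
  ]
}}

```text
time: 1.4
ee_pos: [0.4422, 0.084, 0.3294]
tcp_rot: [180.0, 0.0, 165.2]
wrist_force: [-0.0, 1.4, -0.3]
opening: 0.0853
```

Call:
{"fn": "move_arm", "kwargs": {
  "commands": [
    {"claw":1,"travel":[0,0,0],"turn":6.4},
    {"claw":1,"travel":[0,0,0],"turn":6.4},
    {"claw":1,"travel":[0,0,0],"turn":6.4},
    {"claw":1,"travel":[0,0,0],"turn":0},
    {"claw":1,"travel":[0,0,0],"turn":0}
  ]
}}

```text
time: 1.82
ee_pos: [0.4416, 0.0858, 0.3295]
tcp_rot: [-180.0, -0.0, 146.2]
wrist_force: [0.1, 0.6, -0.3]
opening: 0.0852
```

```bash
python3 - <<'E'
from h import *
o=status.get_obs(); print(o['ee_pos'],o['tcp_rot'],o['q'],o['wrist_force']); print(viewer.camera_params('wrist'))
cv2.imwrite('pics/w1.png',viewer.camera('wrist'))
E
```

```text
[0.44163422 0.08576442 0.32952455] [-1.79987536e+02 -1.19420710e-02  1.46163279e+02] [ 1.09900313e+01 -9.58791090e+00 -1.23351061e+01  8.72700613e+01
 -4.21242436e-04  4.48267511e+01] [ 0.13302645  0.60534695 -0.3030845 ]
{'camera_matrix': array([[313.87330091,   0.        , 317.28707624],
       [  0.        , 313.87330091, 196.70870671],
       [  0.        ,   0.        ,   1.        ]]), 'D': array([-0.01666902,  0.        ,  0.        ,  0.        ,  0.        ]), 'xyz': array([0.38316492, 0.1230939 , 0.30005819]), 'rotation': array([-1.59328477e+01, -1.81606106e-02,  5.62322794e+01])}
```

View pics/w1.png

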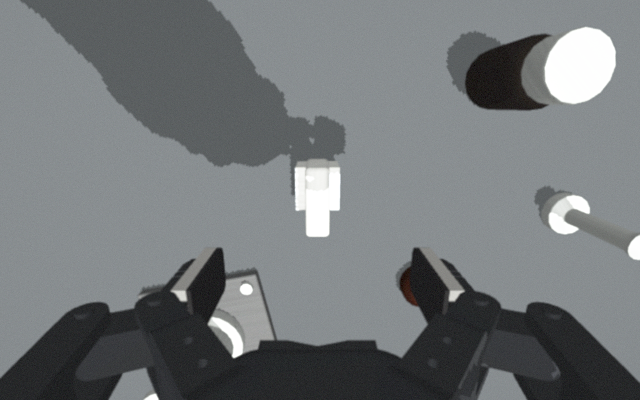

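The key is centred between the fingers at about (318,200), with its wing aligned with the tool x axis. I'll enlarge it to measure the offset along the wing.

```bash
python3 - <<'E'
from h import *
w=cv2.imread('pics/w1.png'); c=cv2.resize(w[150:245,270:365],None,fx=6,fy=6,interpolation=cv2.INTER_CUBIC)
c=np.clip((c.astype(float)-120)*1.9,0,255).astype(np.uint8)
p=viewer.camera_params('wrist')
cv2.imwrite('pics/w1c.png',c)
# prediction for nominal key
for nm,(x,y) in {'pred':(.4416,.0858)}.items():
    Rz=R.from_euler('z',146.16,degrees=True).as_matrix()
    P=np.array([[sx*.027,sy*.009,.077] for sx in(-1,1) for sy in (-1,1)])@Rz.T+[x,y,0]
    print(((proj(p,P)-[270,150])*6).round(0))
E
```

```text
[[364. 526.]
 [223. 526.]
 [370. 110.]
 [220. 109.]]
```

View pics/w1c.png

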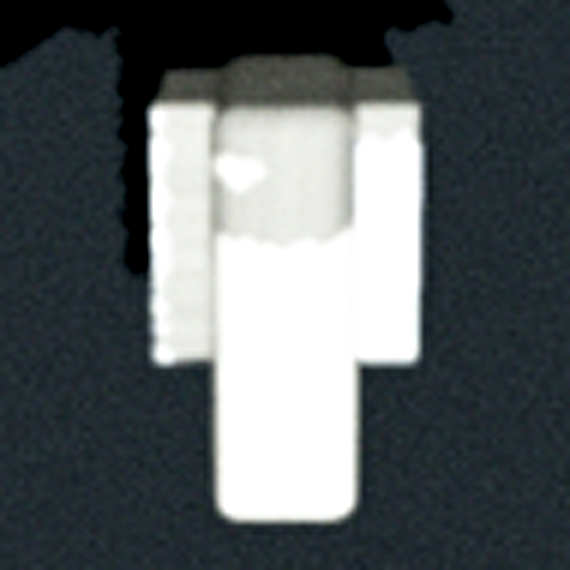

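Call:
{"fn": "move_arm", "kwargs": {
  "commands": [
    {"claw":1,"travel":[0.06,-0.08,3],"turn":0},
    {"claw":1,"travel":[0,0,3],"turn":0},
    {"claw":1,"travel":[0,0,2.7],"turn":0},
    {"claw":1,"travel":[0,0,2],"turn":0},
    {"claw":1,"travel":[0,0,1],"turn":0}
  ]
}}

```text
time: 2.28
ee_pos: [0.4398, 0.0856, 0.21]
tcp_rot: [-179.9, -0.1, 146.2]
wrist_force: [-0.4, -0.3, 0.1]
opening: 0.0858
```

Call:
{"fn": "move_arm", "kwargs": {
  "commands": [
    {"claw":0,"travel":[0,0,0],"turn":0},
    {"claw":-1,"travel":[0,0,0],"turn":0},
    {"claw":-1,"travel":[0,0,0],"turn":0},
    {"claw":-1,"travel":[0,0,0],"turn":0},
    {"claw":-1,"travel":[0,0,0],"turn":0}
  ]
}}

```text
time: 2.7
ee_pos: [0.4412, 0.0856, 0.2139]
tcp_rot: [179.9, 0.1, 146.0]
wrist_force: [0.5, -0.0, -1.2]
opening: 0.0255
```

Call:
{"fn": "move_arm", "kwargs": {
  "commands": [
    {"claw":-1,"travel":[0,0,0],"turn":0},
    {"claw":-1,"travel":[0,0,0],"turn":0},
    {"claw":-1,"travel":[0,0,0],"turn":0},
    {"claw":-1,"travel":[0,0,0],"turn":0},
    {"claw":-1,"travel":[0,0,0],"turn":0}
  ]
}}

```text
time: 3.12
ee_pos: [0.4411, 0.0856, 0.2138]
tcp_rot: [179.9, 0.1, 146.0]
wrist_force: [0.1, -0.4, 7.1]
opening: 0.0172
```

Call:
{"fn": "move_arm", "kwargs": {
  "commands": [
    {"claw":-1,"travel":[0,0,-1],"turn":0},
    {"claw":-1,"travel":[0,0,-4],"turn":0},
    {"claw":-1,"travel":[0,0,-4],"turn":0},
    {"claw":-1,"travel":[0,0,-4],"turn":0},
    {"claw":-1,"travel":[0,0,-4],"turn":0}
  ]
}}

```text
time: 3.53
ee_pos: [0.4401, 0.0854, 0.3849]
tcp_rot: [-180.0, -0.0, 146.0]
wrist_force: [1.4, 0.9, -2.5]
opening: 0.017
```

Call:
{"fn": "move_arm", "kwargs": {
  "commands": [
    {"claw":-1,"travel":[0,0,0],"turn":-6.8},
    {"claw":-1,"travel":[0,0,0],"turn":-6.8},
    {"claw":-1,"travel":[0,0,0],"turn":-6.8},
    {"claw":-1,"travel":[0,0,0],"turn":-6.8},
    {"claw":-1,"travel":[0,0,0],"turn":-6.7}
  ]
}}

```text
time: 3.95
ee_pos: [0.4405, 0.0854, 0.3831]
tcp_rot: [-180.0, -0.0, -179.8]
wrist_force: [0.1, 0.3, -3.3]
opening: 0.0174
```

```bash
python3 - <<'E'
from h import *
o=status.get_obs(); print(o['ee_pos'],o['tcp_rot'],o['q'],o['wrist_force'],o['opening'])
cv2.imwrite('pics/w2.png',viewer.camera('wrist'))
s=viewer.camera('scene'); cv2.imwrite('pics/s2.png',s)
E
```

```text
[0.44052744 0.08543245 0.38305172] [-1.79994184e+02 -2.52115066e-02 -1.79789245e+02] [ 1.09755068e+01 -9.20718140e+00 -6.08931661e+00  9.31437190e+01
 -1.00511076e-03  1.07647505e+01] [ 0.05175952  0.26021998 -3.28880424] 0.01736687108595571
```

View pics/w2.png

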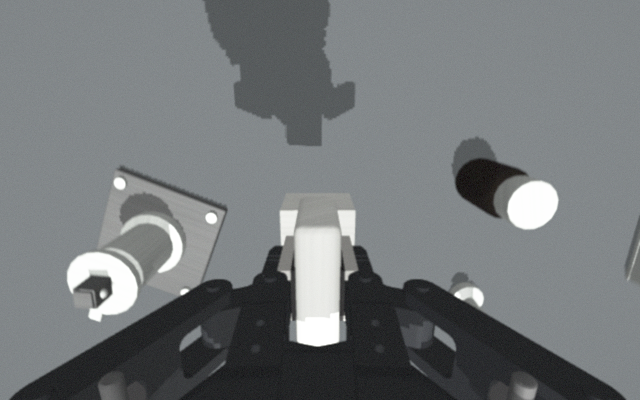

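View pics/s2.png

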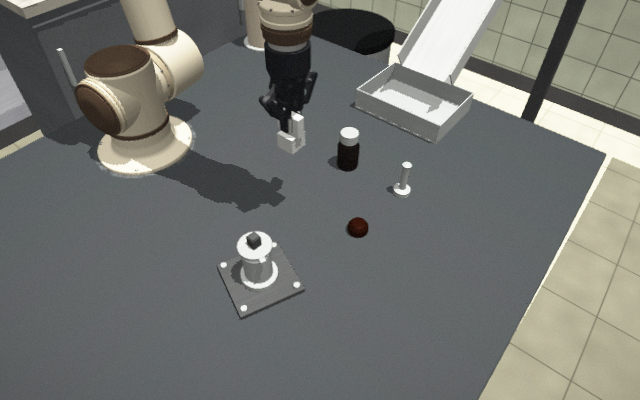

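Call:
{"fn": "move_arm", "kwargs": {
  "commands": [
    {"claw":-1,"travel":[-1.62,-2.38,0],"turn":0},
    {"claw":-1,"travel":[-1.62,-2.38,0],"turn":0},
    {"claw":-1,"travel":[-1.62,-2.38,0],"turn":0},
    {"claw":-1,"travel":[-1.62,-2.38,0],"turn":0},
    {"claw":-1,"travel":[-1.62,-2.38,0],"turn":0}
  ]
}}

```text
time: 4.47
ee_pos: [0.5219, -0.0349, 0.3829]
tcp_rot: [180.0, -0.0, 179.6]
wrist_force: [-0.5, 1.2, -2.5]
opening: 0.0172
```

Call:
{"fn": "move_arm", "kwargs": {
  "commands": [
    {"claw":-1,"travel":[-1.62,-2.38,0],"turn":0},
    {"claw":-1,"travel":[-1.62,-2.38,0.5],"turn":0},
    {"claw":-1,"travel":[-1.62,-2.38,0.5],"turn":0},
    {"claw":-1,"travel":[0,0,0.5],"turn":0},
    {"claw":-1,"travel":[0,0,0],"turn":0}
  ]
}}

```text
time: 4.88
ee_pos: [0.5702, -0.1064, 0.3658]
tcp_rot: [180.0, -0.2, 179.5]
wrist_force: [0.6, 1.3, -3.0]
opening: 0.0172
```

```bash
python3 - <<'E'
from h import *
o=status.get_obs(); p=viewer.camera_params('wrist'); print(o['ee_pos'],o['tcp_rot'],o['wrist_force'],p['xyz'],p['rotation'])
w=viewer.camera('wrist');cv2.imwrite('pics/w3.png',w)
q=proj(p,[[.52,-.1045,.134],[.52,-.1045,.11]]);print(q)
E
```

```text
[ 0.57022148 -0.10635383  0.36583754] [179.96394194  -0.18529756 179.54004411] [ 0.56213978  1.33129825 -3.04029184] [ 0.49981842 -0.10742116  0.33660696] [-15.79261158  -0.09312329  89.60667062]
[[321.56005997 140.77238091]
 [321.06363749 137.38880149]]
```

View pics/w3.png

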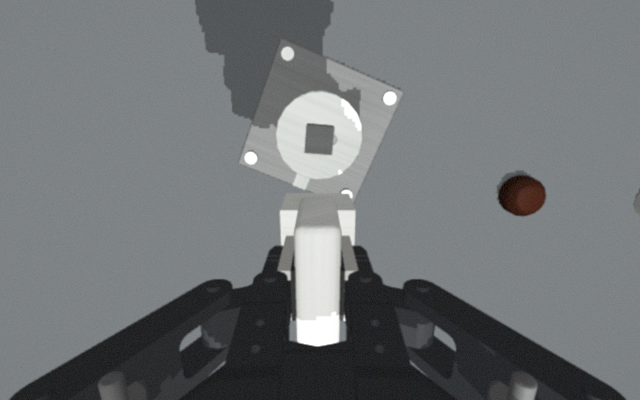

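The drive is clearly visible at about (319,139), almost square to the image. I'll enlarge both the drive and the key.

```bash
python3 - <<'E'
from h import *
w=cv2.imread('pics/w3.png')
a=cv2.resize(w[119:159,300:340],None,fx=10,fy=10,interpolation=cv2.INTER_CUBIC)
b=cv2.resize(w[180:260,278:358],None,fx=5,fy=5,interpolation=cv2.INTER_CUBIC)
cv2.imwrite('pics/w3c.png',np.hstack([a,b]))
E
```

```text
(no output)
```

View pics/w3c.png

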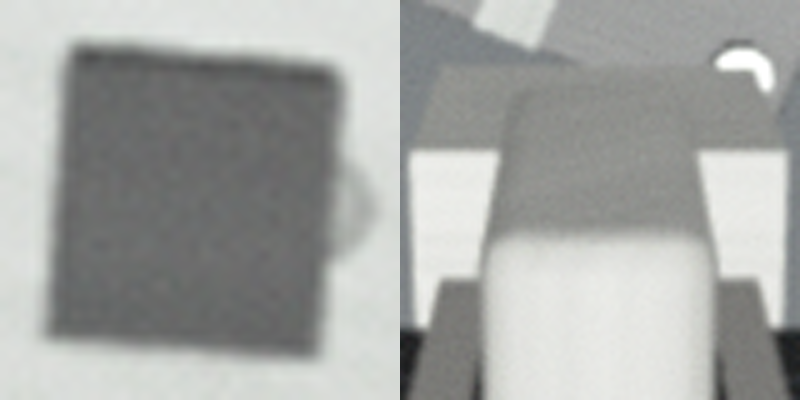

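```bash
python3 - <<'E'
from h import *
p=viewer.camera_params('wrist');o=status.get_obs()
c=ray(p,[(x/10+300-.45,y/10+119-.45) for x,y in [(71,50),(340,70),(320,355),(46,338)]],.132)
print(c.round(4),c.mean(0))
e=[c[(i+1)%4]-c[i] for i in range(4)]
print([np.degrees(np.arctan2(v[1],v[0]))%90 for v in e],[np.linalg.norm(v) for v in e])
zf=o['ee_pos'][2]-.2138; print('foot z',zf)
k=ray(p,[((x-400)/5+278-.4,y/5+180-.4) for x,y in [(408,151),(787,151)]],zf+.033);print(k.round(4))
k2=ray(p,[((x-400)/5+278-.4,y/5+180-.4) for x,y in [(440,64),(752,68)]],zf);print(k2.round(4)); m=k.mean(0)
w=[ray(p,[((x-400)/5+278-.4,y/5+180-.4) for x,y in [(482,236),(714,236)]],zf+.077)];print(w)
th=np.radians(o['tcp_rot'][2]); tx=np.array([np.cos(th),np.sin(th)]); print('tcp',o['ee_pos'],'hub centre est',m[:2]-tx*.019,k2.mean(0)[:2]-tx*.019, w[0].mean(0)[:2]-tx*.027)
E
```

```text
[[ 0.5091 -0.1132  0.132 ]
 [ 0.5105 -0.096   0.132 ]
 [ 0.5287 -0.0972  0.132 ]
 [ 0.5275 -0.1151  0.132 ]] [ 0.51895436 -0.10537886  0.132     ]
[np.float64(85.55043751134262), np.float64(86.39162511976016), np.float64(86.14180949150557), np.float64(84.1128810405238)] [np.float64(0.017248058725471336), np.float64(0.018300446768963457), np.float64(0.01798154903027566), np.float64(0.018489885264439277)]
foot z 0.15299241898064891
[[ 0.5492 -0.1261  0.186 ]
 [ 0.5494 -0.0876  0.186 ]]
[[ 0.5489 -0.1259  0.153 ]
 [ 0.5497 -0.0879  0.153 ]]
[array([[ 0.54133119, -0.11526649,  0.22999242],
       [ 0.54142876, -0.09828372,  0.22999242]])]
tcp [ 0.56980245 -0.10553372  0.36679242] hub centre est [ 0.56832651 -0.1069234 ] [ 0.56830482 -0.1070651 ] [ 0.56837945 -0.10694439]
```

Call:
{"fn": "move_arm", "kwargs": {
  "commands": [
    {"claw":-1,"travel":[2.0,0.06,0],"turn":0},
    {"claw":-1,"travel":[2.0,0.06,0],"turn":0},
    {"claw":-1,"travel":[0.94,0.04,0],"turn":0},
    {"claw":-1,"travel":[0,0,0],"turn":4},
    {"claw":-1,"travel":[0,0,0],"turn":0}
  ]
}}

```text
time: 5.35
ee_pos: [0.5198, -0.1028, 0.3688]
tcp_rot: [-180.0, 0.1, 175.7]
wrist_force: [-0.0, -1.3, -3.8]
opening: 0.0174
```

```bash
python3 - <<'E'
from h import *
o=status.get_obs(); p=viewer.camera_params('wrist'); print(o['ee_pos'],o['tcp_rot'],o['wrist_force'])
S=[]
for n in ['scene','top']:
    im=viewer.camera(n); x,y=(225,175) if n=='scene' else (350,150)
    S.append(cv2.resize(im[y:y+80,x:x+80],None,fx=5,fy=5,interpolation=cv2.INTER_CUBIC))
print(status.get_obs()['ee_pos'])
cv2.imwrite('pics/s4.png',np.hstack(S))
E
```

```text
[ 0.51977758 -0.10277058  0.36883308] [-1.79996898e+02  9.84327354e-02  1.75657047e+02] [-0.0463482  -1.27645044 -3.8127206 ]
[ 0.52043504 -0.1030018   0.3683126 ]
```

View pics/s4.png

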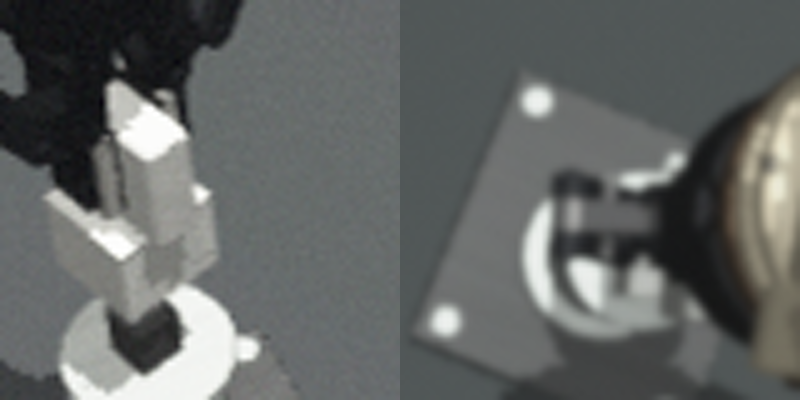

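```bash
python3 - <<'E'
from h import *
p=viewer.camera_params('scene')
Rz=R.from_euler('z',-4.4,degrees=True).as_matrix()
for dz in(.155,.188):
  P=np.array([[a*.019,b*.019,dz] for a in(-1,1) for b in(-1,1)])@Rz.T+[.5195,-.1048,0]
  print(((proj(p,P)-[225,175]+.4)*5).round(0).tolist())
P=np.array([[a*.009,b*.009,dz] for dz in(.11,) for a in(-1,1) for b in(-1,1)])@Rz.T+[.5195,-.1048,0]
print(((proj(p,P)-[225,175]+.4)*5).round(0).tolist())
E
```

```text
[[52.0, 267.0], [139.0, 206.0], [126.0, 330.0], [213.0, 266.0]]
[[38.0, 202.0], [129.0, 140.0], [114.0, 265.0], [205.0, 200.0]]
[[109.0, 349.0], [149.0, 320.0], [143.0, 378.0], [182.0, 349.0]]
```

Call:
{"fn": "move_arm", "kwargs": {
  "commands": [
    {"claw":-1,"travel":[0,0,1.0],"turn":0},
    {"claw":-1,"travel":[0,0,0.6],"turn":0},
    {"claw":-1,"travel":[0,0,0.2],"turn":0},
    {"claw":-1,"travel":[0,0,0.1],"turn":0},
    {"claw":-1,"travel":[0,0,0],"turn":0}
  ]
}}

```text
time: 5.87
ee_pos: [0.5205, -0.1035, 0.348]
tcp_rot: [180.0, -0.1, 175.9]
wrist_force: [0.2, -0.2, -3.1]
opening: 0.0175
```

Call:
{"fn": "move_arm", "kwargs": {
  "commands": [
    {"claw":-1,"travel":[0,0,0.1],"turn":0},
    {"claw":-1,"travel":[0,0,0.1],"turn":0},
    {"claw":-1,"travel":[0,0,0.1],"turn":0},
    {"claw":-1,"travel":[0,0,0],"turn":0},
    {"claw":-1,"travel":[0,0,0],"turn":0}
  ]
}}

```text
time: 6.28
ee_pos: [0.5205, -0.1035, 0.3457]
tcp_rot: [-180.0, 0.0, 175.9]
wrist_force: [-0.5, 0.3, -2.7]
opening: 0.0173
```

Call:
{"fn": "move_arm", "kwargs": {
  "commands": [
    {"claw":-1,"travel":[0,0,0.1],"turn":0},
    {"claw":-1,"travel":[0,0,0.1],"turn":0},
    {"claw":-1,"travel":[0,0,0.1],"turn":0},
    {"claw":-1,"travel":[0,0,0],"turn":0},
    {"claw":-1,"travel":[0,0,0],"turn":0}
  ]
}}

```text
time: 6.7
ee_pos: [0.5205, -0.1036, 0.3426]
tcp_rot: [-180.0, 0.0, 175.9]
wrist_force: [0.3, -1.9, -3.6]
opening: 0.0172
```

Call:
{"fn": "move_arm", "kwargs": {
  "commands": [
    {"claw":-1,"travel":[0,0,0.1],"turn":0},
    {"claw":-1,"travel":[0,0,0.1],"turn":0},
    {"claw":-1,"travel":[0,0,0],"turn":0},
    {"claw":-1,"travel":[0,0,0],"turn":0}
  ]
}}

```text
time: 7.03
ee_pos: [0.5205, -0.1036, 0.3405]
tcp_rot: [-180.0, -0.0, 175.9]
wrist_force: [-0.1, -3.4, -3.3]
opening: 0.0173
```

Call:
{"fn": "move_arm", "kwargs": {
  "commands": [
    {"claw":-1,"travel":[0,-0.04,0],"turn":0},
    {"claw":-1,"travel":[0,0,0.1],"turn":0},
    {"claw":-1,"travel":[0,0,0.1],"turn":0},
    {"claw":-1,"travel":[0,0,0],"turn":0},
    {"claw":-1,"travel":[0,0,0],"turn":0}
  ]
}}

```text
time: 7.45
ee_pos: [0.5205, -0.1038, 0.3386]
tcp_rot: [180.0, -0.0, 175.9]
wrist_force: [0.6, -2.8, -3.0]
opening: 0.017
```

Call:
{"fn": "move_arm", "kwargs": {
  "commands": [
    {"claw":-1,"travel":[0,0,0.1],"turn":0},
    {"claw":-1,"travel":[0,0,0.1],"turn":0},
    {"claw":-1,"travel":[0,0,0],"turn":0},
    {"claw":-1,"travel":[0,0,0],"turn":0}
  ]
}}

```text
time: 7.78
ee_pos: [0.5205, -0.1039, 0.3366]
tcp_rot: [180.0, -0.0, 175.9]
wrist_force: [0.4, -2.8, -3.6]
opening: 0.0174
```

Call:
{"fn": "move_arm", "kwargs": {
  "commands": [
    {"claw":-1,"travel":[0,-0.05,0],"turn":0},
    {"claw":-1,"travel":[0,0,0.1],"turn":0},
    {"claw":-1,"travel":[0,0,0],"turn":0},
    {"claw":-1,"travel":[0,0,0],"turn":0}
  ]
}}

```text
time: 8.12
ee_pos: [0.5204, -0.1042, 0.3356]
tcp_rot: [180.0, -0.0, 175.9]
wrist_force: [-0.1, 0.3, -2.9]
opening: 0.0173
```

Call:
{"fn": "move_arm", "kwargs": {
  "commands": [
    {"claw":-1,"travel":[0,0,0.1],"turn":0},
    {"claw":-1,"travel":[0,0,0],"turn":0},
    {"claw":-1,"travel":[0,0,0],"turn":0}
  ]
}}

```text
time: 8.37
ee_pos: [0.5205, -0.1042, 0.3348]
tcp_rot: [180.0, 0.0, 175.9]
wrist_force: [0.9, 2.5, -0.1]
opening: 0.0177
```

Call:
{"fn": "move_arm", "kwargs": {
  "commands": [
    {"claw":-1,"travel":[0,0,0.1],"turn":0},
    {"claw":-1,"travel":[0,0,0],"turn":0},
    {"claw":-1,"travel":[0,0,0],"turn":0}
  ]
}}

```text
time: 8.62
ee_pos: [0.5205, -0.1042, 0.3338]
tcp_rot: [180.0, 0.0, 175.9]
wrist_force: [1.5, 4.2, -0.4]
opening: 0.0175
```

Call:
{"fn": "move_arm", "kwargs": {
  "commands": [
    {"claw":-1,"travel":[0,0,0.1],"turn":0},
    {"claw":-1,"travel":[0,0,0],"turn":0},
    {"claw":-1,"travel":[0,0,0],"turn":0}
  ]
}}

```text
time: 8.87
ee_pos: [0.5206, -0.1042, 0.3323]
tcp_rot: [180.0, -0.0, 175.9]
wrist_force: [2.2, 4.7, -2.7]
opening: 0.0174
```

Call:
{"fn": "move_arm", "kwargs": {
  "commands": [
    {"claw":-1,"travel":[0,0,0.1],"turn":0},
    {"claw":-1,"travel":[0,0,0],"turn":0},
    {"claw":-1,"travel":[0,0,0],"turn":0}
  ]
}}

```text
time: 9.12
ee_pos: [0.5205, -0.1043, 0.331]
tcp_rot: [180.0, -0.0, 175.9]
wrist_force: [2.6, 4.1, -3.8]
opening: 0.0175
```

Call:
{"fn": "move_arm", "kwargs": {
  "commands": [
    {"claw":-1,"travel":[0,0,0.1],"turn":0},
    {"claw":-1,"travel":[0,0,0],"turn":0},
    {"claw":-1,"travel":[0,0,0],"turn":0}
  ]
}}

```text
time: 9.37
ee_pos: [0.5204, -0.1042, 0.3302]
tcp_rot: [180.0, -0.0, 175.9]
wrist_force: [1.5, 6.4, -2.6]
opening: 0.0176
```

Call:
{"fn": "move_arm", "kwargs": {
  "commands": [
    {"claw":-1,"travel":[0,0.03,0.1],"turn":0},
    {"claw":-1,"travel":[0,0,0],"turn":0},
    {"claw":-1,"travel":[0,0,0],"turn":0}
  ]
}}

```text
time: 9.62
ee_pos: [0.5204, -0.1041, 0.3291]
tcp_rot: [180.0, -0.0, 175.9]
wrist_force: [1.0, 3.9, -3.9]
opening: 0.0175
```

Call:
{"fn": "move_arm", "kwargs": {
  "commands": [
    {"claw":-1,"travel":[0,0,0.1],"turn":0},
    {"claw":-1,"travel":[0,0,0],"turn":0},
    {"claw":-1,"travel":[0,0,0],"turn":0}
  ]
}}

```text
time: 9.87
ee_pos: [0.5204, -0.1041, 0.3282]
tcp_rot: [180.0, -0.0, 175.9]
wrist_force: [1.2, 3.8, -5.4]
opening: 0.0178
```

Call:
{"fn": "move_arm", "kwargs": {
  "commands": [
    {"claw":-1,"travel":[0,0,0.1],"turn":0},
    {"claw":-1,"travel":[0,0,0],"turn":0},
    {"claw":-1,"travel":[0,0,0],"turn":0}
  ]
}}

```text
time: 10.12
ee_pos: [0.5204, -0.1041, 0.3274]
tcp_rot: [180.0, -0.0, 175.9]
wrist_force: [0.6, 3.2, -4.8]
opening: 0.0171
```

Call:
{"fn": "move_arm", "kwargs": {
  "commands": [
    {"claw":-1,"travel":[0,0,0.1],"turn":0},
    {"claw":-1,"travel":[0,0,0],"turn":0},
    {"claw":-1,"travel":[0,0,0],"turn":0}
  ]
}}

```text
time: 10.37
ee_pos: [0.5204, -0.1042, 0.3265]
tcp_rot: [-180.0, -0.0, 175.9]
wrist_force: [0.2, 2.7, -5.9]
opening: 0.0174
```

Call:
{"fn": "move_arm", "kwargs": {
  "commands": [
    {"claw":-1,"travel":[0,0,0.1],"turn":0},
    {"claw":-1,"travel":[0,0,0],"turn":0},
    {"claw":-1,"travel":[0,0,0],"turn":0}
  ]
}}

```text
time: 10.62
ee_pos: [0.5205, -0.1043, 0.3258]
tcp_rot: [-180.0, 0.0, 175.9]
wrist_force: [-0.3, 0.5, -3.2]
opening: 0.0173
```

Call:
{"fn": "move_arm", "kwargs": {
  "commands": [
    {"claw":-1,"travel":[0,0,0.1],"turn":0},
    {"claw":-1,"travel":[0,0,0],"turn":0},
    {"claw":-1,"travel":[0,0,0],"turn":0}
  ]
}}

```text
time: 10.87
ee_pos: [0.5205, -0.1042, 0.3248]
tcp_rot: [-180.0, 0.0, 175.9]
wrist_force: [0.2, 0.2, -2.2]
opening: 0.0169
```

Call:
{"fn": "move_arm", "kwargs": {
  "commands": [
    {"claw":-1,"travel":[0,0,0.1],"turn":0},
    {"claw":-1,"travel":[0,0,0],"turn":0},
    {"claw":-1,"travel":[0,0,0],"turn":0}
  ]
}}

```text
time: 11.12
ee_pos: [0.5205, -0.1041, 0.3237]
tcp_rot: [-180.0, 0.0, 175.9]
wrist_force: [0.2, -0.2, -2.0]
opening: 0.0174
```

Call:
{"fn": "move_arm", "kwargs": {
  "commands": [
    {"claw":-1,"travel":[0,0,0.1],"turn":0},
    {"claw":-1,"travel":[0,0,0],"turn":0},
    {"claw":-1,"travel":[0,0,0],"turn":0}
  ]
}}

```text
time: 11.37
ee_pos: [0.5204, -0.1041, 0.3232]
tcp_rot: [-180.0, 0.0, 175.9]
wrist_force: [-0.4, 0.2, 3.1]
opening: 0.0169
```

```bash
python3 - <<'E'
from h import *
o=status.get_obs(); print(o['ee_pos'],o['wrist_force'],o['time'])
im=viewer.camera('scene'); cv2.imwrite('pics/s5.png',cv2.resize(im[190:290,210:310],None,fx=6,fy=6,interpolation=cv2.INTER_CUBIC))
E
```

```text
[ 0.52044193 -0.10409069  0.32320105] [-0.37182647  0.15229576  3.14844645] 11.3667
```

View pics/s5.png

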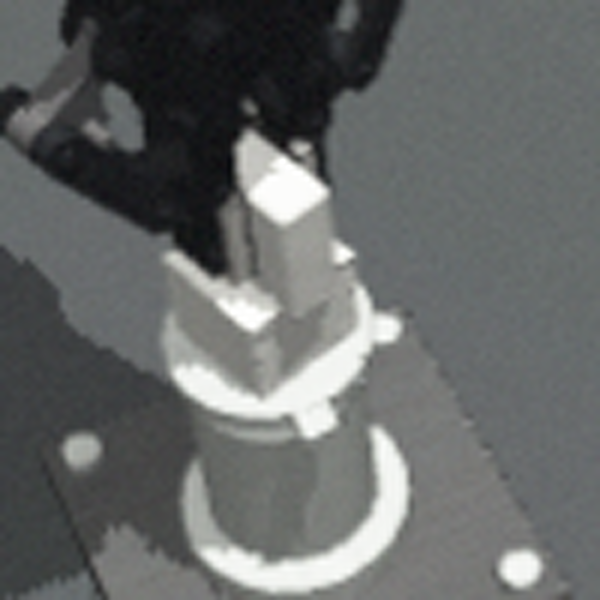

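The hub now sits on the flange, and contact force has started to rise. I'll press a little further.

Call:
{"fn": "move_arm", "kwargs": {
  "commands": [
    {"claw":-1,"travel":[0,0,0.06],"turn":0},
    {"claw":-1,"travel":[0,0,0],"turn":0},
    {"claw":-1,"travel":[0,0,0],"turn":0}
  ]
}}

```text
time: 11.67
ee_pos: [0.5204, -0.1041, 0.3229]
tcp_rot: [-180.0, 0.1, 175.9]
wrist_force: [-3.6, -0.3, 6.2]
opening: 0.0173
```

Call:
{"fn": "move_arm", "kwargs": {
  "commands": [
    {"claw":-1,"travel":[0,0,0.06],"turn":0},
    {"claw":-1,"travel":[0,0,0],"turn":0},
    {"claw":-1,"travel":[0,0,0],"turn":0}
  ]
}}

```text
time: 11.92
ee_pos: [0.5204, -0.1041, 0.3226]
tcp_rot: [-180.0, 0.1, 175.9]
wrist_force: [-2.6, 0.4, 8.9]
opening: 0.0173
```

Call:
{"fn": "move_arm", "kwargs": {
  "commands": [
    {"claw":-1,"travel":[0,0,0.08],"turn":0},
    {"claw":-1,"travel":[0,0,0],"turn":0},
    {"claw":-1,"travel":[0,0,0],"turn":0}
  ]
}}

```text
time: 12.17
ee_pos: [0.5203, -0.1041, 0.3222]
tcp_rot: [-180.0, 0.1, 175.9]
wrist_force: [-3.7, 0.9, 11.9]
opening: 0.0174
```

Call:
{"fn": "move_arm", "kwargs": {
  "commands": [
    {"claw":-1,"travel":[0,0,0.06],"turn":0},
    {"claw":-1,"travel":[0,0,0],"turn":0},
    {"claw":-1,"travel":[0,0,0],"turn":0}
  ]
}}

```text
time: 12.42
ee_pos: [0.5203, -0.1041, 0.322]
tcp_rot: [-180.0, 0.1, 175.9]
wrist_force: [-5.0, 0.6, 15.0]
opening: 0.0175
```

Call:
{"fn": "move_arm", "kwargs": {
  "commands": [
    {"claw":-1,"travel":[0,0,-0.1],"turn":0},
    {"claw":-1,"travel":[0,0,-0.1],"turn":0},
    {"claw":-1,"travel":[0,0,0],"turn":0},
    {"claw":-1,"travel":[0,0,0],"turn":0}
  ]
}}

```text
time: 12.75
ee_pos: [0.5204, -0.1041, 0.3228]
tcp_rot: [-180.0, 0.1, 175.9]
wrist_force: [-2.2, 0.7, 6.9]
opening: 0.0176
```

Call:
{"fn": "move_arm", "kwargs": {
  "commands": [
    {"claw":0.2,"travel":[0,0,0],"turn":0},
    {"claw":0.6,"travel":[0,0,0],"turn":0},
    {"claw":0.6,"travel":[0,0,0],"turn":0},
    {"claw":0.6,"travel":[0,0,0],"turn":0},
    {"claw":0.6,"travel":[0,0,0],"turn":0}
  ]
}}

```text
time: 13.17
ee_pos: [0.5205, -0.1041, 0.3218]
tcp_rot: [180.0, -0.0, 175.9]
wrist_force: [-0.2, 0.4, 0.3]
opening: 0.0683
```

Call:
{"fn": "move_arm", "kwargs": {
  "commands": [
    {"claw":0.6,"travel":[0,0,-1],"turn":0},
    {"claw":0.6,"travel":[0,0,-3],"turn":0},
    {"claw":0.6,"travel":[0,0,-3],"turn":0},
    {"claw":0.6,"travel":[0,0,-3],"turn":0},
    {"claw":0.6,"travel":[0,0,0],"turn":0}
  ]
}}

```text
time: 13.58
ee_pos: [0.5203, -0.104, 0.4289]
tcp_rot: [-179.9, 0.5, 175.9]
wrist_force: [0.9, -0.4, 0.5]
opening: 0.0686
```

```bash
python3 - <<'E'
from h import *
o=status.get_obs(); print(o['ee_pos'],o['wrist_force'],o['time'],o['opening'])
im=viewer.camera('scene'); a=cv2.resize(im[190:290,210:310],None,fx=4,fy=4,interpolation=cv2.INTER_CUBIC)
cv2.imwrite('pics/s6full.png',im)
w=viewer.camera('wrist'); b=cv2.resize(w[140:300,240:400],(400,400))
cv2.imwrite('pics/s6.png',np.hstack([a,b]))
E
```

```text
[ 0.52029254 -0.10402779  0.4288781 ] [ 0.92915137 -0.43955435  0.5450688 ] 13.5833 0.06858561525865361
```

View pics/s6.png

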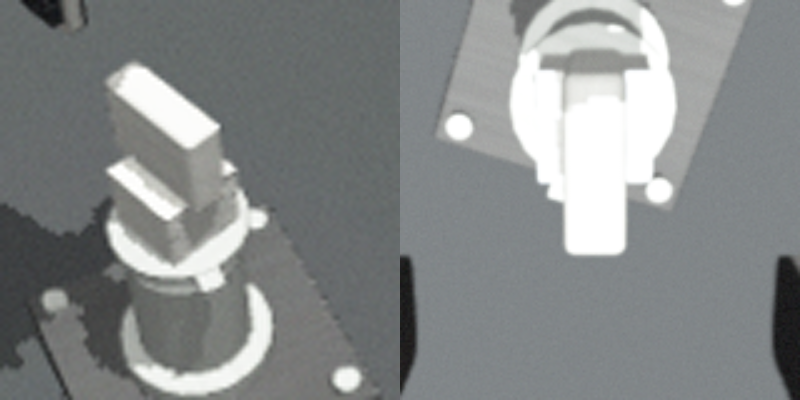

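View pics/s6full.png

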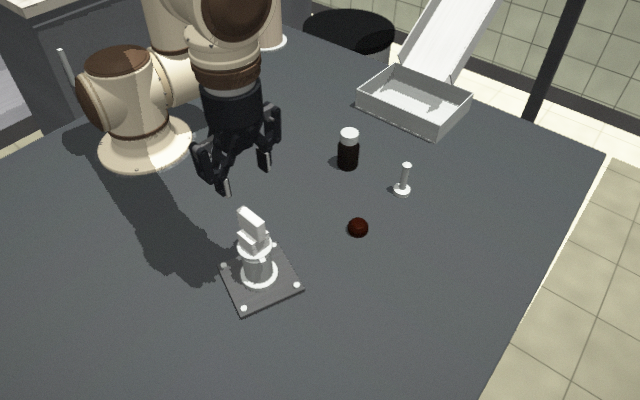

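```bash
python3 - <<'E'
from h import *
p=viewer.camera_params('scene')
Rz=R.from_euler('z',-4.1,degrees=True).as_matrix()
for z in(.110,.114):
  P=np.array([[.019,-.019,z],[.019,-.019,z+.033],[.027,-.009,z+.077],[.027,.009,z+.077],[-.027,-.009,z+.077]])@Rz.T+[.5200,-.1045,0]
  print(z,((proj(p,P)-[210,190]+.4)*4).round(0).tolist())
im=cv2.imread('pics/s6full.png'); cv2.imwrite('pics/s6z.png',cv2.resize(im[200:265,230:280],None,fx=9,fy=9,interpolation=cv2.INTER_CUBIC))
E
```

```text
0.11 [[173.0, 270.0], [165.0, 222.0], [186.0, 151.0], [220.0, 126.0], [99.0, 80.0]]
0.114 [[173.0, 264.0], [164.0, 216.0], [185.0, 144.0], [220.0, 119.0], [98.0, 73.0]]
```

View pics/s6z.png

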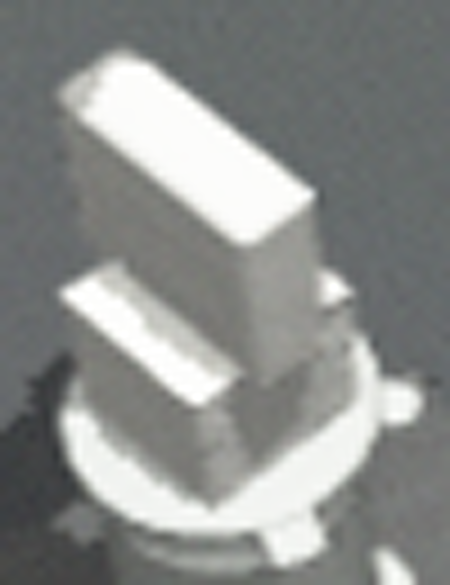

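The visible key corners match a foot height on the flange of 0.110 m to within about 1 mm. The press rose at about 10 N per mm, which is the flange's stated stiffness. The bystanders haven't moved and the gripper is clear.

```bash
python3 - <<'E'
from h import *
bot.job_done(); print(status.get_obs()['time'])
E
```

```text
the job is handed in; nothing more can be done
the job is handed in; nothing more can be done
```

I fitted the key over the drive, pushed it down to the flange, let go, raised the gripper about 10 cm clear, and handed the job in at about 14 s. The hand-in gave no verdict.

- **Finding the angle:** the wrist picture showed the drive turned about 4° clockwise from square to the world axes. I turned the key to match, and it went on at the first try without any searching by feel.
- **Seating:** I lowered it 1 mm at a time. It met the flange at almost exactly the expected tool height (0.3235 m, against 0.3238 m worked out from the grasp). The force then rose about 10 N per mm, as the flange should, and I stopped at about 18 N.
- **Last pictures:** the key stands upright on the flange. Its visible corners match the home position to about 1 mm on average, though single corners differ by up to about 3 mm. The grinder, shaker cap and tamping rod look unmoved.
- **Checks that disagreed:** I never saw the stated 5–15 N push at the ball. I saw only up to about 6 N sideways and 3 N upward, then a downward tug of about 3 N at a foot height of 2–3 mm, lower than the stated 5 mm. So I take the click from that tug and the flange contact; I did not see a sharp snap.

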